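# Hang the drilling template on the jig stand's stud

## Task

Pick up the plywood drilling template by its wooden grip and mount it on the sloping jig stand: fit the large end of its keyhole over the headed stud until the template lies flat on the sloping face, then slide it down the slope until the stud is fully home at the end of the slot, square with the stand, and let go. The stud may stand anywhere along its track, so look or feel for it gently and never push the template against the stand with more than 30 N; leave the other things on the bench alone.

Things in the scene. Friction and masses are not known exactly. Their poses are not given: they have to be found in the camera images.
- plate: Loose drilling template: plywood plate 160 mm (x) by 110 mm (y) by 6 mm, about 0.3 kg, flat on the bench, grip bar up. Origin: centre of its underside, z up. A keyhole goes right through its +x half: a large end and a 14 mm wide slot from it towards +x, ending at x = 63 mm. It hangs on the stand with plate +x pointing up the slope (along face +x).
- grip (a point): Middle of the wooden grip bar on the plate (plate x = -20, y = 0, z = 26 mm). The bar is 22 mm thick along plate x, 60 mm long along y, and rises from z = 6 to z = 46 mm.
- hole (a point): Centre of the keyhole's large end, an eight-sided hole 28 mm across flats, on the plate's underside (plate x = 28, y = 0, z = 0 mm).
- lock (a point): Point on the plate's underside (plate x = 58, y = 0, z = 0 mm) where the stud's axis is when the stud is fully home: 30 mm from point hole, the 10 mm shank touching the slot's square end.
- stand: Sloping wooden jig stand, fixed to the bench, 225 mm deep (x) by 180 mm wide (y). Origin on the bench below the middle of its face; z up, x to the high side. It carries the face and the stud.
- face: The stand's sloping white-coated face, 240 mm (x) by 180 mm (y). Origin: centre of its upper surface, 70 mm above the bench. x runs up the slope (20 degrees to the level, low edge towards the robot at yaw 0), y along the width, z out of the surface. It is cushioned: sinks up to 4 mm, 3 N/mm. Friction holds the plate where it is left; it locks only by sliding towards face -x.
- track (a point): Middle of a metal track flush with the face, along face y at face x = 40 mm. One steel stud is clamped in it at face x = 40 mm, y unmeasured, -16 to +16 mm: find it by camera or feel. Shank: 10 mm diameter. Head: 22 mm diameter, 10 to 14 mm above the face, top edge bevelled to 17 mm. Pressed on top it sinks up to 4 mm on a 3 N/mm spring, then is solid.
- screwbox: Bystander: closed cardboard box 120 x 80 x 55 mm; origin at the centre of its underside.
- bottle: Bystander: white bottle 190 mm tall, 68 mm in diameter; origin at the centre of its underside.
- hammer: Bystander: hammer lying on the bench; origin on its underside, handle to its -x.
There are look-alikes about, which are no part of the job. Leave any red or yellow look-alike of the plate alone.

How it is judged:
On the way:
1. the large end of the keyhole is down over the stud head, the template lying below the head (x of hole in the frame of face between 0.033 and 0.047 m and y of hole in the frame of face between -0.022 and 0.022 m and z of hole in the frame of face below 0.0045 m and angle between the z axis of plate and the z axis of face, either way round below 0.08 rad), for 0.1 s.
At the end, for the whole second after the job is handed in: Template flat on the face (lock point under 3 mm above it, tilt under 0.06 rad), long axis within 0.14 rad of face x, lock point within 3.5 mm below to 4 mm above the stud axis (face x = 40 mm) along the slope and within 22 mm of the middle sideways, at rest, released (x of lock in the frame of face between 0.0365 and 0.044 m and y of lock in the frame of face between -0.022 and 0.022 m and z of lock in the frame of face below 0.003 m and angle between the z axis of plate and the z axis of face, either way round below 0.06 rad and angle between the x axis of plate and the x axis of face, either way round below 0.14 rad and linear speed of plate below 0.01 m/s); the robot touches nothing.
It fails at once if the template is pressed against the stand or its stud with more than 30 N (contact force between plate and stand above 30 N).
It fails at once if the screwbox is moved more than 30 mm (distance of screwbox from where it was at the start of the episode above 0.03 m).
It fails at once if the bottle is moved more than 30 mm (distance of bottle from where it was at the start of the episode above 0.03 m).
It fails at once if the hammer is moved more than 30 mm (distance of hammer from where it was at the start of the episode above 0.03 m).
It also fails if it takes over 61 s, if anything falls off the work surface, if the arm or the gripper's body presses on something with over 40 N, if the wrist force passes 120 N, or if a joint passes its speed limit or range.

## Robot

A 6-joint arm with a two-finger parallel gripper is mounted at the origin on the work surface. World frame = base frame: x ahead of the robot, y to its left, z up, the work surface at z = 0. Lengths are in m, angles in rad, forces in N, time in s.
With the tool pointing down it reaches from about 0.35 to 0.975 m from the base axis. Payload 4.9 kg.
Tool frame: the origin (TCP) lies at the very end of the fingers, on their centre line; the grasp point (between the pads) lies 19 mm behind it (ctrl.grasp_offset is the distance from the TCP to the grasp point, in m); z points along the fingers, y is the line along which they close (so a half turn about z gives the same grasp; the last joint's range is limited). The gripper opens to 85 mm and grips with 20 to 120 N. Pads are 22 mm wide; open, the fingers measure 114 mm over their backs; the gripper's body (76 mm by 85 mm) begins 54 mm behind the grasp point. The pads swing forward as they close: fully open they stand 13 mm farther back than shut.
Start: joints at [1.096, 0.053, 1.613, -0, 1.476, -0.119], TCP at [0.218, 0.586, 0.231] pointing down, gripper open.
Joint ranges: [-3.01, 3.01], [-1.01, 2.22], [0.06, 2.58], [-1.02, 4.17], [0.09, 2.62], [-3.14, 3.14]. Speed limits (rad/s): [2.57, 2.57, 3.14, 3.14, 3.14, 3.14].

## Interface

Orientations are given as a rotation vector (axis times angle).
In Python, from station import ctrl, optics gives the robot as it stands.
- The arm moves only by the shell command python3 -m handwheel 'ROWS' [OPENING] [FORCE]. ROWS is JSON, a list of rows, each an object of numbers: "tx", "ty", "tz": the shift along the tool's x, y, z in mm; "roll": the turn about the tool's z in rad. A call has 1 to 12 rows; each row shifts and turns the commanded pose from where the row before left it, along the tool's axes as they then stand; what a row does not reach is not made up. A row lasts 1/12 s, in which the tool goes at most 41.7 mm and 7.16 degrees, less where a joint would pass 70% of its speed; a pose out of reach is approached as far as the arm can. A call with a gripper value outside its range is refused whole. OPENING is the finger opening in mm, from 0 to 85.4, set as the call begins (- or left out, the last holds). The fingers move at their own pace and stop on an object; FORCE is the grip in N (left out, the last holds). Time passes only in rows, so rows that do not move let the fingers close. It gives the time, the measured TCP pose, the force, the opening and the grip force at its end, in the units of the state.
- ctrl.get_obs(): the state, without advancing time (a new reading comes with each control period).
- optics.get_image(name): name is "scene" or "top" or "wrist"; returns (picture, depth): 420x560x3 uint8, red, green, blue; 420x560 float32, m along the optical axis (not along the pixel's ray), 0 where there is no reading.
- optics.camera_params(name): a dict with "mtx" (3x3 intrinsics, pixels), "k1" (the pictures are not rectified: a ray, as slopes to the right and down, at radius r is drawn at 1 + k1 r^2 times it, then the intrinsics apply), "extrinsics" (4x4, takes a point from camera to world coordinates); the wrist camera has in their place "tool_from_camera" (4x4, takes a point from camera to tool coordinates, whose origin is the TCP and whose axes are the flange's). Camera axes: x right, y down, z forward; pixel columns grow to the right and rows downward; lengths in m; the calibration is good to about 2 mm. A picture is of the moment at which its call begins: read the wrist's pose just before it. camera_params takes no time and is no camera call.
- ctrl.finish_job(): hands the job in; it is judged then, once.
The state is a dict: "t": time; "q": joint angles; "dq": joint speeds; "effort": joint torques, N m; "tool_pos": TCP position; "tool_rot": TCP orientation; "contact_force": force on the tool from outside, world axes, zero at the start; "wrist_torque": the same for the moment, N m; "opening": finger opening in m; "grip_force": force on a finger pad.
Only numpy, scipy, OpenCV 4.12 (cv2) and the standard library are available. Lean on these libraries where they do the work, as an engineer would, in place of code of your own. Each camera call takes 0.05 s, during which the arm holds its last target. There are 200 camera calls.

## Working session

There is one attempt and no reset: what is moved stays moved. The work goes in short steps, Python scripts to look and compute and a shell command to move; the robot and the scene stay as the last step left them, time stands still between calls to the robot, and variables do not carry over. Pictures are saved under pics/ and viewed, at most 10 in all, crops included, and the job is handed in when it is done.

```bash
ls; mkdir -p pics; cat > h.py <<'E'
import numpy as np, cv2
from scipy.spatial.transform import Rotation as R
from station import ctrl, optics
def T():
    o=ctrl.get_obs(); M=np.eye(4); M[:3,:3]=R.from_rotvec(o['tool_rot']).as_matrix(); M[:3,3]=o['tool_pos']; return M
def grab(n):
    M=T(); p=optics.camera_params(n); im,d=optics.get_image(n)
    E=p['extrinsics'] if n!='wrist' else M@np.array(p['tool_from_camera'])
    return im,d,np.array(p['mtx']),p['k1'],np.array(E)
def rays(px,K,k1):
    px=np.asarray(px,float).reshape(-1,1,2)
    return cv2.undistortPoints(px,K,np.array([k1,0,0,0.]),None,None).reshape(-1,2)
def onplane(px,K,k1,E,n,p0):
    r=rays(px,K,k1); d=np.c_[r,np.ones(len(r))]@E[:3,:3].T; c=E[:3,3]
    return c+d*(((p0-c)@n)/(d@n))[:,None]
def cloud(d,K,k1,E):
    h,w=d.shape; u,v=np.meshgrid(np.arange(w),np.arange(h))
    r=rays(np.stack([u,v],-1).reshape(-1,2),K,k1); P=np.c_[r,np.ones(len(r))]*d.reshape(-1,1)
    return (P@E[:3,:3].T+E[:3,3]).reshape(h,w,3)
def save(n,im): cv2.imwrite('pics/'+n+'.png',im[...,::-1])
E
python3 - <<'E'
from h import *
for n in ('top','scene'):
    im,d,K,k1,E=grab(n); save(n,im); np.savez(n,im=im,d=d,K=K,k1=k1,E=E)
    print(n,K,k1,E[:3])
o=ctrl.get_obs();print(o); print(optics.camera_params('wrist'))
E
```

```text
pics
top [[426.53889899   0.         276.19729583]
 [  0.         426.53889899 200.14108398]
 [  0.           0.           1.        ]] -0.10189751679857799 [[-0.01759499 -0.98345726  0.18028376  0.38512506]
 [-0.99980843  0.01575958 -0.0116081   0.00602679]
 [ 0.00857487 -0.18045346 -0.98354614  1.16796981]]
scene [[532.37070013   0.         281.54671273]
 [  0.         532.37070013 207.55636862]
 [  0.           0.           1.        ]] -0.005746332092896278 [[ 3.12366287e-01  5.38368936e-01 -7.82678856e-01  1.91634638e+00]
 [ 9.49960213e-01 -1.75550256e-01  2.58375116e-01 -4.71793574e-01]
 [ 1.70166328e-03 -8.24221449e-01 -5.66265051e-01  1.05347908e+00]]
{'t': 0.1, 'q': array([ 1.09601633e+00,  5.33085870e-02,  1.61417463e+00, -4.70895826e-05,
        1.47599658e+00, -1.18974584e-01]), 'dq': array([-0.00111689,  0.00045235, -0.00227442,  0.00027026,  0.00067037,
       -0.0002271 ]), 'effort': array([ 3.52857960e-04, -3.94907570e+01, -3.71361780e+01, -1.42219969e-04,
        4.05484476e-03,  1.79424433e-05]), 'tool_pos': array([0.2174497 , 0.58534273, 0.23016424]), 'tool_rot': array([-5.55857419e-01, -3.09150966e+00,  2.85571646e-03]), 'contact_force': array([-0.69271549, -0.11302524, -0.13697155]), 'wrist_torque': array([-0.00463361, -0.05003837,  0.00197274]), 'grip_force': 0.0, 'opening': 0.08560293250467842}
{'mtx': array([[303.63141066,   0.        , 284.88463412],
       [  0.        , 303.63141066, 211.78629954],
       [  0.        ,   0.        ,   1.        ]]), 'k1': -0.014451367879639245, 'tool_from_camera': array([[-4.00737256e-04, -9.54035188e-01, -2.99694343e-01,
         7.67966195e-02],
       [ 9.99999914e-01, -3.50951442e-04, -2.19948084e-04,
        -1.24231143e-03],
       [ 1.04660050e-04, -2.99694405e-01,  9.54035247e-01,
        -1.42530439e-01],
       [ 0.00000000e+00,  0.00000000e+00,  0.00000000e+00,
         1.00000000e+00]])}
```

View pics/top.png

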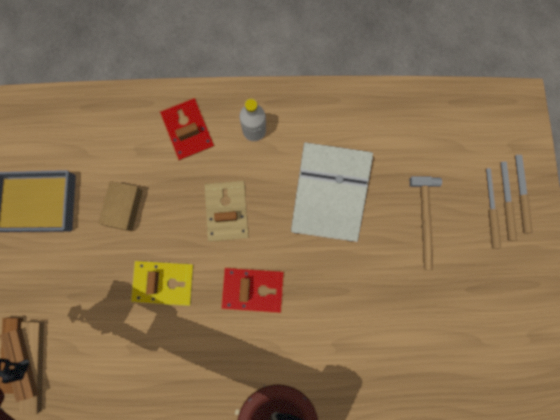

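View pics/scene.png

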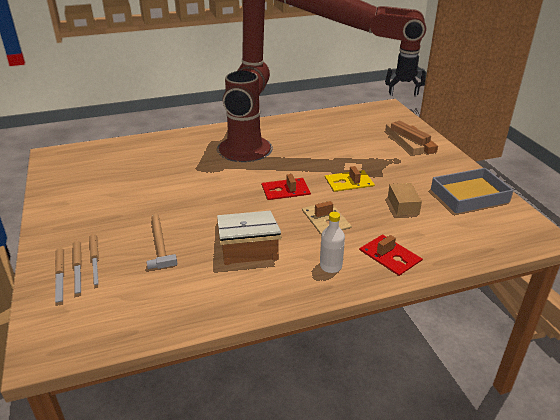

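The top view shows several template-like objects. The bare plywood one, with a brown grip, is at (226,210), its keyhole end at (224,197). The look-alikes are red at (187,128), red at (253,290) and yellow at (163,283). Only (226,210) is plywood-coloured, so it is the one meant. The stand is at (333,192), its stud at about (339,180), and its high side is away from the robot. I'll confirm the plywood one in a crop and measure.

```bash
python3 - <<'E'
from h import *
z=np.load('top.npz'); im=z['im'];d=z['d'];K=z['K'];k1=float(z['k1']);E=z['E']
c=im[130:260,180:390]; save('crop',cv2.resize(c,None,fx=3.8,fy=3.8,interpolation=cv2.INTER_CUBIC))
P=cloud(d,K,k1,E)
for n,(x,y) in dict(bench=(270,190),plate=(215,195),platelow=(236,232),grip=(228,216),stud=(339,180),st_lo=(328,232),st_hi=(340,155),st_l=(303,192),st_r=(362,195)).items(): print(n,P[y,x].round(4), im[y,x])
# face plane & corners
m=cv2.inRange(im,(150,150,140),(255,255,255)); m[:,:285]=0; m[:,385:]=0; m[:130]=0;m[250:]=0
cs,_=cv2.findContours(m,cv2.RETR_EXTERNAL,cv2.CHAIN_APPROX_NONE); c=max(cs,key=cv2.contourArea)
print(cv2.contourArea(c),cv2.minAreaRect(c)); mm=np.zeros_like(m); cv2.drawContours(mm,[c],-1,1,-1)
mm=cv2.erode(mm,np.ones((5,5))); Q=P[(mm>0)&(d>0)]; ctr=Q.mean(0); n=np.linalg.svd(Q-ctr,full_matrices=0)[2][2]; n*=np.sign(n[2]); print('n',n,ctr,np.degrees(np.arccos(n[2])),np.degrees(np.arctan2(-n[1],-n[0])))
print('tool',T().round(3))
E
```

```text
bench [0.6281 0.0091 0.0012] [150 121  82]
plate [0.6153 0.1621 0.0061] [160 142  99]
platelow [0.5111 0.1036 0.0078] [167 148 105]
grip [0.5501 0.1217 0.0453] [130  87  50]
stud [ 0.6333 -0.171   0.0902] [132 135 136]
st_lo [ 0.5044 -0.1447  0.0314] [167 170 156]
st_hi [ 0.697  -0.1746  0.1032] [172 173 160]
st_l [ 0.6079 -0.0781  0.0654] [173 174 162]
st_r [ 0.5958 -0.2327  0.074 ] [174 175 162]
3598.0 ((328.669677734375, 208.01686096191406), (67.43392181396484, 56.14628219604492), 8.392924308776855)
n [-0.33744533  0.05458925  0.93976096] [ 0.56561132 -0.14469385  0.05573923] 19.988548369758533 -9.18925039593139
tool [[-0.937  0.348 -0.001  0.217]
 [ 0.348  0.937 -0.002  0.585]
 [ 0.    -0.002 -1.     0.23 ]
 [ 0.     0.     0.     1.   ]]
```

View pics/crop.png

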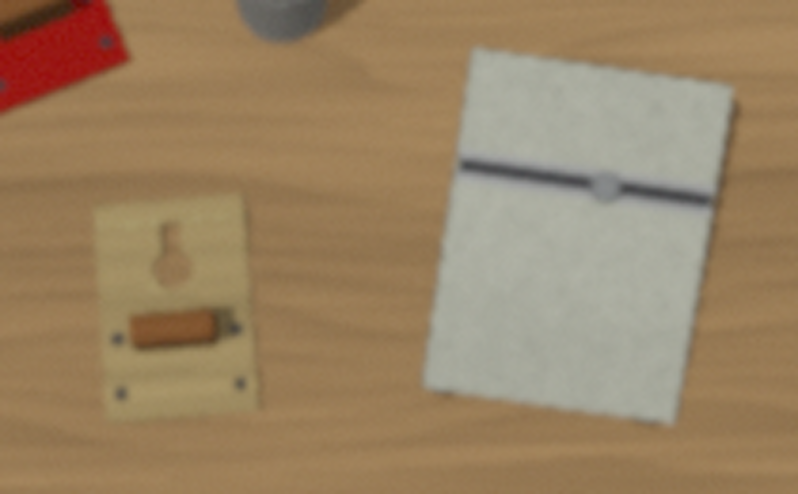

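The crop confirms it: the plywood template at crop (175,310) has its keyhole pointing up (+x) and a brown grip. The stud is at crop (605,187). I'll go above the plate for a wrist view.

```bash
python3 -m handwheel '[{"roll":-0.1},{"roll":-0.1},{"roll":-0.1},{"roll":-0.11},{"tx":-19,"ty":-30},{"tx":-19,"ty":-30},{"tx":-19,"ty":-30},{"tx":-19,"ty":-30},{"tx":-19,"ty":-30},{"tx":-19,"ty":-30},{"tx":-19,"ty":-30},{"tx":-19,"ty":-30}]' 85 60
python3 -m handwheel '[{"tx":-19,"ty":-30},{"tx":-19,"ty":-30},{"tx":-19,"ty":-30},{"tx":-19,"ty":-30},{"tx":-19,"ty":-30},{"tx":-19,"ty":-30},{"tx":-19,"ty":-30},{"tx":-19,"ty":-30},{},{},{}]'
python3 - <<'E'
from h import *
im,d,K,k1,E=grab('wrist'); save('w1',im); np.savez('w1',im=im,d=d,K=K,k1=k1,E=E,T=T()); print(T().round(4))
E
```

```text
[[-9.374e-01  3.484e-01 -7.000e-04  2.175e-01]
 [ 3.484e-01  9.373e-01 -1.500e-03  5.854e-01]
 [ 2.000e-04 -1.600e-03 -1.000e+00  2.303e-01]
 [ 0.000e+00  0.000e+00  0.000e+00  1.000e+00]]$[0]: bad value
$[0]: bad value
```

View pics/w1.png

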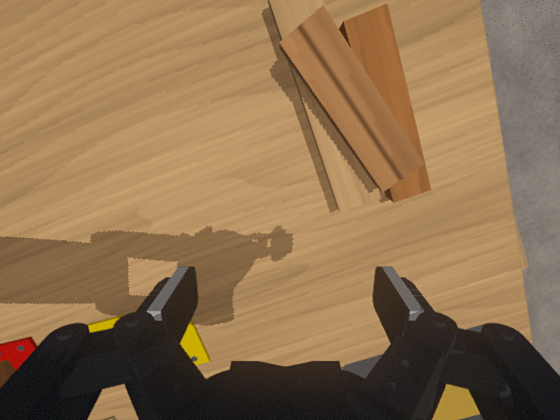

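Both calls were refused, so the arm hasn't moved. The picture shows the clamp near the start pose, at (350,100). I'll give every key in each row.

```bash
python3 -m handwheel '[{"tx":0,"ty":0,"tz":0,"roll":-0.1},{"tx":0,"ty":0,"tz":0,"roll":-0.1},{"tx":0,"ty":0,"tz":0,"roll":-0.1},{"tx":0,"ty":0,"tz":0,"roll":-0.11},{"tx":-19,"ty":-30,"tz":0,"roll":0},{"tx":-19,"ty":-30,"tz":0,"roll":0},{"tx":-19,"ty":-30,"tz":0,"roll":0},{"tx":-19,"ty":-30,"tz":0,"roll":0},{"tx":-19,"ty":-30,"tz":0,"roll":0},{"tx":-19,"ty":-30,"tz":0,"roll":0},{"tx":-19,"ty":-30,"tz":0,"roll":0},{"tx":-19,"ty":-30,"tz":0,"roll":0}]' 85 60
```

```text
t: 1.15
tool_pos: [0.383, 0.3528, 0.2311]
tool_rot: [0.085, -3.14, 0.0]
contact_force: [1.0, -0.0, -0.2]
opening: 0.0846
grip_force: 0.0
```

```bash
python3 -m handwheel '[{"tx":-19,"ty":-30,"tz":0,"roll":0},{"tx":-19,"ty":-30,"tz":0,"roll":0},{"tx":-19,"ty":-30,"tz":0,"roll":0},{"tx":-19,"ty":-30,"tz":0,"roll":0},{"tx":-19,"ty":-30,"tz":0,"roll":0},{"tx":-19,"ty":-30,"tz":0,"roll":0},{"tx":-19,"ty":-30,"tz":0,"roll":0},{"tx":0,"ty":0,"tz":0,"roll":0},{"tx":0,"ty":0,"tz":0,"roll":0},{"tx":0,"ty":0,"tz":0,"roll":0}]'
python3 - <<'E'
from h import *
im,d,K,k1,E=grab('wrist'); save('w2',im); np.savez('w2',im=im,d=d,K=K,k1=k1,E=E,T=T()); print(T().round(4))
E
```

```text
t: 1.98
tool_pos: [0.5262, 0.1522, 0.2309]
tool_rot: [0.085, -3.139, -0.001]
contact_force: [0.8, -0.1, 0.7]
opening: 0.085
grip_force: 0.0
[[-9.985e-01 -5.500e-02 -8.000e-04  5.260e-01]
 [-5.500e-02  9.985e-01  3.000e-04  1.526e-01]
 [ 8.000e-04  3.000e-04 -1.000e+00  2.310e-01]
 [ 0.000e+00  0.000e+00  0.000e+00  1.000e+00]]
```

View pics/w2.png

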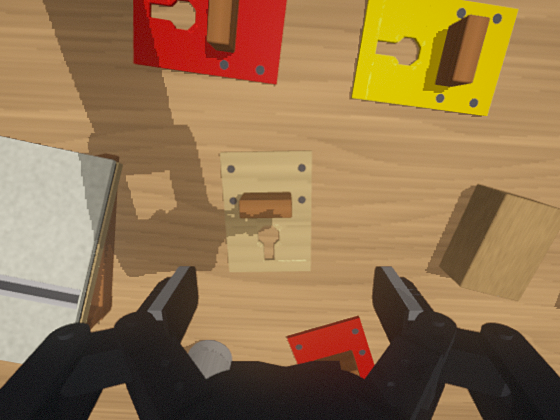

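The wrist view shows the plywood plate at (220–312, 150–272) with its grip at (265,205). I'll measure both from the depth.

```bash
cat > pl.py <<'E'
from h import *
z=np.load('w2.npz'); im=z['im'];d=z['d'];K=z['K'];k1=float(z['k1']);E=z['E']
P=cloud(d,K,k1,E); Z=P[...,2]
def rect(m,h,nm):
    m=m.astype(np.uint8); cs,_=cv2.findContours(m,cv2.RETR_EXTERNAL,cv2.CHAIN_APPROX_NONE); c=max(cs,key=cv2.contourArea)
    q=onplane(c[:,0].astype(float),K,k1,E,np.array([0,0,1.]),np.array([0,0,h]))[:,:2]
    print(nm,'rect mm',[np.round(v,2) for v in cv2.minAreaRect((q*1000).astype(np.float32))])
win=np.zeros(Z.shape,bool); win[140:285,205:330]=1
print('bench z',np.median(Z[280:300,230:260]),'plate z',np.median(Z[225:235,280:305]),'grip z',np.median(Z[200:210,250:280]))
g=win&(Z>0.038)&(d>0); rect(g,0.046,'grip')
b=np.median(Z[280:300,230:260])
m=(win&(Z-b>0.003)).astype(np.uint8); m=cv2.morphologyEx(m,cv2.MORPH_OPEN,np.ones((3,3))); m=cv2.morphologyEx(m,cv2.MORPH_CLOSE,np.ones((5,5))); rect(m,0.006,'plate')
E
python3 pl.py
```

```text
bench z -0.00013709250818455532 plate z 0.00570336249454409 grip z 0.04581861509696314
grip rect mm [array([547.88, 129.43]), array([22.31, 59.47]), np.float64(3.06)]
plate rect mm [array([569.03, 130.79]), array([160.35, 110.04]), np.float64(3.95)]
```

```bash
python3 -m handwheel '[{"tx":-21,"ty":-24.5,"tz":0,"roll":-0.012},{"tx":0,"ty":0,"tz":35,"roll":0},{"tx":0,"ty":0,"tz":35,"roll":0},{"tx":0,"ty":0,"tz":35,"roll":0},{"tx":0,"ty":0,"tz":35,"roll":0},{"tx":0,"ty":0,"tz":30,"roll":0},{"tx":0,"ty":0,"tz":20,"roll":0},{"tx":0,"ty":0,"tz":15,"roll":0},{"tx":0,"ty":0,"tz":10,"roll":0},{"tx":0,"ty":0,"tz":5,"roll":0},{"tx":0,"ty":0,"tz":0,"roll":0}]' 85
python3 -m handwheel '[{"tx":0,"ty":0,"tz":0,"roll":0},{"tx":0,"ty":0,"tz":0,"roll":0},{"tx":0,"ty":0,"tz":0,"roll":0},{"tx":0,"ty":0,"tz":0,"roll":0},{"tx":0,"ty":0,"tz":0,"roll":0},{"tx":0,"ty":0,"tz":0,"roll":0},{"tx":0,"ty":0,"tz":0,"roll":0},{"tx":0,"ty":0,"tz":0,"roll":0}]' 40 40
```

```text
t: 2.95
tool_pos: [0.5481, 0.1294, 0.0105]
tool_rot: [0.106, -3.138, 0.0]
contact_force: [-0.2, -0.4, -0.4]
opening: 0.0849
grip_force: 0.0
t: 3.62
tool_pos: [0.5504, 0.1289, 0.0132]
tool_rot: [-0.104, 3.137, 0.001]
contact_force: [-1.1, 0.7, 5.9]
opening: 0.0593
grip_force: 45.8
```

```bash
python3 -m handwheel '[{"tx":0,"ty":0,"tz":-5,"roll":0},{"tx":0,"ty":0,"tz":-15,"roll":0},{"tx":0,"ty":0,"tz":-25,"roll":0},{"tx":0,"ty":0,"tz":-35,"roll":0},{"tx":0,"ty":0,"tz":-40,"roll":0},{"tx":0,"ty":0,"tz":-40,"roll":0},{"tx":0,"ty":0,"tz":-25,"roll":0},{"tx":0,"ty":0,"tz":-15,"roll":0},{"tx":0,"ty":0,"tz":0,"roll":0},{"tx":0,"ty":0,"tz":0,"roll":0}]'
cat > face.py <<'E'
from h import *
z=np.load('top.npz'); im=z['im'];d=z['d'];K=z['K'];k1=float(z['k1']);E=z['E']
P=cloud(d,K,k1,E)
m=cv2.inRange(im,(150,150,140),(255,255,255)); m[:,:285]=0; m[:,385:]=0; m[:130]=0;m[250:]=0
m=cv2.morphologyEx(m,cv2.MORPH_CLOSE,np.ones((13,13)))
cs,_=cv2.findContours(m,cv2.RETR_EXTERNAL,cv2.CHAIN_APPROX_NONE); c=max(cs,key=cv2.contourArea)
mm=np.zeros_like(m); cv2.drawContours(mm,[c],-1,1,-1); mm=cv2.erode(mm,np.ones((7,7)))
mm[170:190]=0
Q=P[(mm>0)&(d>0)]; ctr=Q.mean(0); n=np.linalg.svd(Q-ctr,full_matrices=0)[2][2]; n*=np.sign(n[2])
print('n',n.round(4),'tilt',np.degrees(np.arccos(n[2])),'yaw',np.degrees(np.arctan2(-n[1],-n[0])))
up=np.array([0,0,1.])-n[2]*n; up/=np.linalg.norm(up); lat=np.cross(n,up)
W=onplane(c[:,0].astype(float),K,k1,E,n,ctr); uv=np.c_[(W-ctr)@up,(W-ctr)@lat]*1000
(cu,cv_),(w,h),a=r=cv2.minAreaRect(uv.astype(np.float32)); print('rect',r)
a=(a+45)%90-45; a=np.radians(a)
fx=np.cos(a)*up+np.sin(a)*lat; fy=np.cross(n,fx); O=ctr+(cu*up+cv_*lat)/1000
print('face O',O.round(4),'fx',fx.round(4),'fy',fy.round(4),'yaw',np.degrees(np.arctan2(fx[1],fx[0])))
# stud head: points above plane
H=(P-O)@n; X=(P-O)@fx; Y=(P-O)@fy
s=(abs(X-.04)<.02)&(abs(Y)<.035)&(H>.007)&(d>0); print('stud depth pts',s.sum(),X[s].mean(),Y[s].mean(),np.median(H[s]))
v,u=np.nonzero(s); w=onplane(np.c_[u,v].astype(float),K,k1,E,n,O+.014*n); print('stud by ray',((w-O)@fx).mean(),((w-O)@fy).mean())
g=im.astype(int); 
np.savez('face',O=O,fx=fx,fy=fy,n=n)
E
python3 face.py
```

```text
t: 4.45
tool_pos: [0.5488, 0.1284, 0.2113]
tool_rot: [-0.104, 3.139, -0.0]
contact_force: [-1.0, -0.7, -2.9]
opening: 0.0595
grip_force: 44.9
n [-0.3375  0.0554  0.9397] tilt 20.001576735244512 yaw -9.326068357943132
rect ((8.554527282714844, -0.10593414306640625), (177.28501892089844, 237.54847717285156), 89.85436248779297)
face O [ 0.6051 -0.1513  0.0703] fx [ 0.9268 -0.1548  0.342 ] fy [1.644e-01 9.864e-01 9.000e-04] yaw -9.481054069470122
stud depth pts 55 0.038615756306341086 -0.013779260222032443 0.013020565107976669
stud by ray 0.0387385403324302 -0.0136306314100948
```

The stand face fits 237 x 178 mm at 20.0°, origin 70.3 mm above the bench, and the stud is at face y ≈ -13.7 mm. All of that is consistent with the sizes given. Next I'll measure how the plate sits in the hand.

```bash
cat > hand.py <<'E'
import sys
from h import *
def plate_in_tool(name=None):
    M=T(); im,d,K,k1,E=grab('wrist')
    if name: save(name,im); np.savez(name,im=im,d=d,K=K,k1=k1,E=E,T=M)
    P=cloud(d,K,k1,np.array(optics.camera_params('wrist')['tool_from_camera']))  # tool coordinates
    return im,d,P,K,k1,E,M
if __name__=='__main__':
    im,d,P,K,k1,E,M=plate_in_tool(sys.argv[1])
    hsv=cv2.cvtColor(im,cv2.COLOR_RGB2HSV)
    # plate region: within x -0.12..0.08,y +-0.06, z near 0..0.04 tool
    s=(d>0)&(abs(P[...,1])<.06)&(P[...,0]>-.15)&(P[...,0]<.1)&(P[...,2]>-.03)&(P[...,2]<.045)
    v,u=np.nonzero(s); print('px box',u.min(),u.max(),v.min(),v.max())
    low=s&(P[...,0]>.02)&(P[...,0]<.055)&(abs(P[...,1])<.045); Q=P[low]; c=Q.mean(0); n=np.linalg.svd(Q-c,full_matrices=0)[2][2]; n*=-np.sign(n[2]); print('plate strip c',c.round(4),'n tool',n.round(4),'tilt(y) deg',np.degrees(np.arctan2(n[0],-n[2])),len(Q), 'rms',np.std((Q-c)@n))
    pl=s&(abs((P-c)@n)<.004); print(pl.sum())
    Q=P[pl]; print('x range',np.percentile(Q[:,0],[.5,99.5]),'y',np.percentile(Q[:,1],[.5,99.5]))
    r=cv2.minAreaRect((Q[Q[:,0]>.01][:,:2]*1000).astype(np.float32)); print(r)
E
python3 hand.py w3
```

```text
px box 172 396 151 370
plate strip c [ 0.0381 -0.0001  0.0071] n tool [-2.9e-03  3.0e-04 -1.0e+00] tilt(y) deg -0.1635750387977734 11699 rms 0.0006099079355363591
25670
x range [-0.06743195  0.06047452] y [-0.05555399  0.05310226]
((35.259368896484375, -1.2738723754882812), (110.63314056396484, 50.935237884521484), 89.70430755615234)
```

View pics/w3.png

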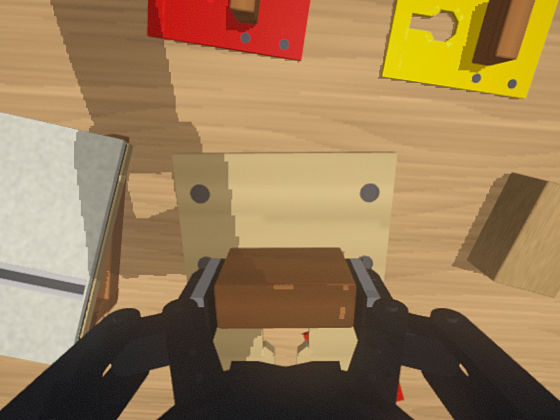

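The plate hangs level and square in the hand: its top is 7 mm below the TCP and its -x edge is at tool x = +60 mm. I can't command tilt, so I'll pre-tilt the plate by pivoting it in the pads, laying it lightly on the lower face below the stud.

```bash
cat > go.py <<'E'
from h import *
F=np.load('face.npz'); O,fx,fy,n=F['O'],F['fx'],F['fy'],F['n']
hx=np.array([fx[0],fx[1],0]); hx/=np.linalg.norm(hx); hy=np.cross([0,0,1.],hx)
RT=np.c_[-hx,hy,[0,0,-1.]]
def deltas(pt_tool_mm, target):   # bring tool point to world target with tool yawed to the face
    M=T(); tcp=np.array(target)-RT@(np.array(pt_tool_mm)/1000)
    yaw=np.arctan2(M[1,0],M[0,0]); y2=np.arctan2(RT[1,0],RT[0,0]); dr=-((y2-yaw+np.pi)%(2*np.pi)-np.pi)
    print('roll first',dr.round(4),'then tool mm',(RT.T@(tcp-M[:3,3])*1000).round(1),'tcp',tcp.round(4))
def infce(w): return np.array([(w-O)@fx,(w-O)@fy,(w-O)@n])*1000
E
python3 -c "
from go import *
deltas([-99.5,-1.3,13.1],O+.015*fx+np.array([0,0,.015]))"
```

```text
roll first 0.2315 then tool mm [ -17.  -265.2  105.9] tcp [ 0.521  -0.136   0.1035]
```

```bash
python3 -m handwheel '[{"tx":0,"ty":0,"tz":0,"roll":0.116},{"tx":0,"ty":0,"tz":0,"roll":0.116},{"tx":0,"ty":-15,"tz":0,"roll":0},{"tx":-2,"ty":-30,"tz":0,"roll":0},{"tx":-3,"ty":-35,"tz":0,"roll":0},{"tx":-3,"ty":-35,"tz":0,"roll":0},{"tx":-3,"ty":-35,"tz":0,"roll":0},{"tx":-3,"ty":-35,"tz":0,"roll":0},{"tx":-3,"ty":-35,"tz":0,"roll":0},{"tx":0,"ty":-30,"tz":0,"roll":0},{"tx":0,"ty":-15,"tz":0,"roll":0},{"tx":0,"ty":0,"tz":0,"roll":0}]'
python3 -m handwheel '[{"tx":0,"ty":0,"tz":15,"roll":0},{"tx":0,"ty":0,"tz":25,"roll":0},{"tx":0,"ty":0,"tz":25,"roll":0},{"tx":0,"ty":0,"tz":25,"roll":0},{"tx":0,"ty":0,"tz":15,"roll":0},{"tx":0,"ty":0,"tz":0,"roll":0},{"tx":0,"ty":0,"tz":0,"roll":0},{"tx":0,"ty":0,"tz":0,"roll":0}]' - 20
python3 -c "
from go import *
deltas([-99.5,-1.3,13.1],O+.015*fx)"
```

```text
t: 5.5
tool_pos: [0.5199, -0.138, 0.2078]
tool_rot: [-0.266, -3.125, -0.001]
contact_force: [0.5, 0.3, -2.4]
opening: 0.0595
grip_force: 44.8
t: 6.17
tool_pos: [0.5222, -0.1352, 0.1065]
tool_rot: [0.259, 3.131, 0.0]
contact_force: [0.1, 1.4, -2.3]
opening: 0.0596
grip_force: 44.7
roll first 0.0002 then tool mm [ 1.  -0.9 18. ] tcp [ 0.521  -0.136   0.0885]
```

```bash
python3 -m handwheel '[{"tx":0,"ty":0,"tz":4,"roll":0},{"tx":0,"ty":0,"tz":4,"roll":0},{"tx":0,"ty":0,"tz":4,"roll":0},{"tx":0,"ty":0,"tz":4,"roll":0},{"tx":0.3,"ty":0,"tz":1,"roll":0},{"tx":0.3,"ty":0,"tz":1,"roll":0},{"tx":0.3,"ty":0,"tz":1,"roll":0},{"tx":0.3,"ty":0,"tz":1,"roll":0},{"tx":0,"ty":0,"tz":0,"roll":0}]' 40 20
```

```text
t: 6.92
tool_pos: [0.5217, -0.1355, 0.0873]
tool_rot: [0.26, 3.128, -0.001]
contact_force: [0.0, 1.5, 2.6]
opening: 0.0596
grip_force: 45.5
```

```bash
python3 -m handwheel '[{"tx":0.3,"ty":0,"tz":1.5,"roll":0},{"tx":0.3,"ty":0,"tz":1.5,"roll":0},{"tx":0.3,"ty":0,"tz":1.5,"roll":0},{"tx":0.3,"ty":0,"tz":1.5,"roll":0},{"tx":0,"ty":0,"tz":0,"roll":0}]'; python3 hand.py w4
```

```text
t: 7.33
tool_pos: [0.5193, -0.135, 0.0798]
tool_rot: [-0.26, -3.13, -0.0]
contact_force: [-1.8, 1.1, 2.6]
opening: 0.0591
grip_force: 45.5
px box 177 392 157 370
plate strip c [0.0379 0.     0.0104] n tool [ 8.420e-02  2.000e-04 -9.965e-01] tilt(y) deg 4.827405649817535 11520 rms 0.0006269167455632412
24260
x range [-0.0627281   0.05701129] y [-0.05559357  0.05307571]
((33.62642288208008, -1.4068832397460938), (110.5572738647461, 47.368492126464844), 89.87800598144531)
```

It's pivoting as intended: 4.8° with about 5 N. I'll carry on.

```bash
python3 -m handwheel '[{"tx":0.4,"ty":0,"tz":2,"roll":0},{"tx":0.4,"ty":0,"tz":2,"roll":0},{"tx":0.4,"ty":0,"tz":2,"roll":0},{"tx":0.3,"ty":0,"tz":2,"roll":0},{"tx":0.3,"ty":0,"tz":2,"roll":0},{"tx":0.3,"ty":0,"tz":2,"roll":0},{"tx":0.2,"ty":0,"tz":2,"roll":0},{"tx":0.2,"ty":0,"tz":2,"roll":0},{"tx":0.1,"ty":0,"tz":2,"roll":0},{"tx":0,"ty":0,"tz":0,"roll":0}]'; python3 hand.py w5
```

```text
t: 8.22
tool_pos: [0.5162, -0.1345, 0.0614]
tool_rot: [-0.26, -3.129, -0.001]
contact_force: [-3.7, 1.2, 1.9]
opening: 0.0594
grip_force: 45.8
px box 184 387 169 370
plate strip c [ 0.0352 -0.      0.0172] n tool [ 2.563e-01 -8.000e-04 -9.666e-01] tilt(y) deg 14.850175995465767 9467 rms 0.0006392546489294179
22613
x range [-0.05448684  0.04989049] y [-0.05554913  0.05301631]
((30.10202407836914, -1.2754364013671875), (40.196651458740234, 110.23062896728516), 0.0005277780583128333)
```

```bash
python3 -m handwheel '[{"tx":0.1,"ty":0,"tz":1.5,"roll":0},{"tx":0.1,"ty":0,"tz":1.5,"roll":0},{"tx":0,"ty":0,"tz":1.5,"roll":0},{"tx":0,"ty":0,"tz":1.5,"roll":0},{"tx":0,"ty":0,"tz":1,"roll":0},{"tx":0,"ty":0,"tz":1,"roll":0},{"tx":0,"ty":0,"tz":0,"roll":0}]'
python3 -m handwheel '[{"tx":0,"ty":0,"tz":0.7,"roll":0},{"tx":0,"ty":0,"tz":0.6,"roll":0},{"tx":0,"ty":0,"tz":0.6,"roll":0},{"tx":0,"ty":0,"tz":0,"roll":0}]'; python3 hand.py w6
```

```text
t: 8.85
tool_pos: [0.5168, -0.1348, 0.0541]
tool_rot: [-0.26, -3.131, 0.0]
contact_force: [-5.3, 0.8, 3.9]
opening: 0.0594
grip_force: 45.9
t: 9.18
tool_pos: [0.5169, -0.1348, 0.0524]
tool_rot: [0.26, 3.131, -0.0]
contact_force: [-4.0, 0.1, 2.8]
opening: 0.0592
grip_force: 45.9
px box 182 392 174 370
plate strip c [0.0331 0.0001 0.0204] n tool [ 0.3396 -0.0016 -0.9406] tilt(y) deg 19.854356274673965 8074 rms 0.0006422094400601337
22041
x range [-0.05141852  0.04594376] y [-0.05545297  0.05308386]
((28.351049423217773, -1.1780929565429688), (110.18881225585938, 36.68344497680664), 89.9958724975586)
```

```bash
python3 -c "
from go import *
M=T(); w=lambda p:M[:3,:3]@(np.array(p)/1000)+M[:3,3]
print('origin,hole,edge in face mm',infce(w([-31,-1.2,3.4])),infce(w([-57.3,-1.2,-6.1])))
print(infce(w([28,-40,15+8*.361])),infce(w([28,40,15+8*.361])))
z=np.load('w2.npz');P=cloud(z['d'],z['K'],float(z['k1']),z['E']); D=P-O; X=D@fx*1000;Y=D@fy*1000;H=D@n*1000
s=(z['d']>0)&(X>-100)&(X<20)&(Y<80)&(Y>40)&(abs(H)<15); print('w2 face plane offset mm',np.median(H[s]),s.sum())
"

```

```text
origin,hole,edge in face mm [-62.40383175   0.53700036   0.07384291] [-3.44407183e+01  5.28840769e-01  8.86547052e-03]
[-122.81280918  -38.23731128    6.68068377] [-122.789698     41.76262273    6.58055954]
w2 face plane offset mm 0.6470827769430958 3960
```

```bash
python3 -c "
from go import *
z=np.load('scene.npz');d=z['d'];K=z['K'];k1=float(z['k1']);E=z['E'];P=cloud(d,K,k1,E); D=P-O; X=D@fx*1000;Y=D@fy*1000;H=D@n*1000
f=(d>0)&(abs(X)<110)&(abs(Y)<80)&(abs(H)<6); print('plane off',np.median(H[f]))
s=(d>0)&(abs(X-40)<25)&(abs(Y)<35)&(H-np.median(H[f])>7)&(H<22); v,u=np.nonzero(s); print(s.sum(),u.mean(),v.mean(),X[s].mean(),Y[s].mean(),np.median(H[s]))
w=onplane(np.c_[u,v].astype(float),K,k1,E,n,O+(.0125)*n); print(np.array([infce(q) for q in w]).mean(0))
for n_,lim in (('x',X),('y',Y)):
  q=f&(abs(Y)<60) if n_=='x' else f; 
e=(d>0)&(abs(H)<5)&(abs(Y)<70); print('x extent',np.percentile(X[e&(X>0)&(X<140)],[99.8]),'low',np.percentile(X[e&(X<0)&(X>-140)],[.2])); e=(d>0)&(abs(H)<4)&(abs(X)<100)&(abs(Y)<120); print('y',np.percentile(Y[e],[.2,99.8]))
"

```

```text
plane off 2.647109639276601
21 243.0952380952381 222.42857142857142 42.25301970549981 -15.606343553734822 15.416629064169257
[ 33.23010078 -15.11956648  12.5       ]
x extent [123.49567872] low [-126.87970857]
y [-91.95745656  87.01050859]
```

```bash
python3 -m handwheel '[{"tx":2,"ty":0,"tz":-5,"roll":0},{"tx":3,"ty":0,"tz":-9,"roll":0},{"tx":3,"ty":0,"tz":-9,"roll":0},{"tx":2,"ty":0,"tz":-5,"roll":0},{"tx":0,"ty":0,"tz":0,"roll":0},{"tx":0,"ty":0,"tz":0,"roll":0}]'; python3 hand.py w7
```

```text
t: 9.73
tool_pos: [0.5073, -0.1332, 0.0812]
tool_rot: [0.26, 3.129, -0.001]
contact_force: [0.0, 0.7, -2.9]
opening: 0.0594
grip_force: 45.3
px box 184 386 174 370
plate strip c [ 0.0334 -0.      0.0201] n tool [ 0.3282 -0.0012 -0.9446] tilt(y) deg 19.161938708797393 8256 rms 0.0006373259432386988
22171
x range [-0.05180199  0.04649865] y [-0.05544516  0.05307949]
((28.39126205444336, -1.1541023254394531), (36.84013366699219, 110.21477508544922), 0.05419429764151573)
```

```bash
python3 -c "
from go import *
M=T(); print(infce(M[:3,:3]@(np.array([-57.2,-.4,-5])/1000)+M[:3,3]))
for h in (28,18,0): deltas([-57.2,-.4,-5.0],O+.0395*fx-.0137*fy+h/1000*n)"
```

```text
[-34.7224387    1.44651189  28.95985546]
roll first -0.0004 then tool mm [-70.1 -15.2 -24.5] tcp [ 0.5736 -0.1596  0.1051]
roll first -0.0004 then tool mm [-73.5 -15.2 -15.1] tcp [ 0.577  -0.1601  0.0957]
roll first -0.0004 then tool mm [-79.7 -15.1   1.8] tcp [ 0.5831 -0.1611  0.0788]
```

```bash
python3 -m handwheel '[{"tx":-5,"ty":-1,"tz":-4.5,"roll":0},{"tx":-15,"ty":-3,"tz":-6,"roll":0},{"tx":-20,"ty":-5,"tz":-7,"roll":0},{"tx":-20,"ty":-5,"tz":-6,"roll":0},{"tx":-10,"ty":-1,"tz":-1,"roll":0},{"tx":0,"ty":0,"tz":0,"roll":0},{"tx":0,"ty":0,"tz":0,"roll":0},{"tx":0,"ty":0,"tz":0,"roll":0}]'
python3 - <<'E'
from go import *
for i in range(2):
    M=T(); print(infce(M[:3,:3]@(np.array([-57.2,-.4,-5])/1000)+M[:3,3]))
    a=grab('scene')[0] if i==0 else grab('top')[0]
    if i==0: s=a
c1=cv2.resize(s[150:290,180:320],(560,560),interpolation=cv2.INTER_CUBIC)
save('s8',c1)
E
```

```text
t: 10.45
tool_pos: [0.5724, -0.1588, 0.1037]
tool_rot: [-0.26, -3.128, -0.001]
contact_force: [0.1, -0.4, -2.5]
opening: 0.0592
grip_force: 45.3
[ 37.71373727 -13.12101743  27.02258054]
[ 37.63391627 -13.09254295  27.10141827]
```

View pics/s8.png

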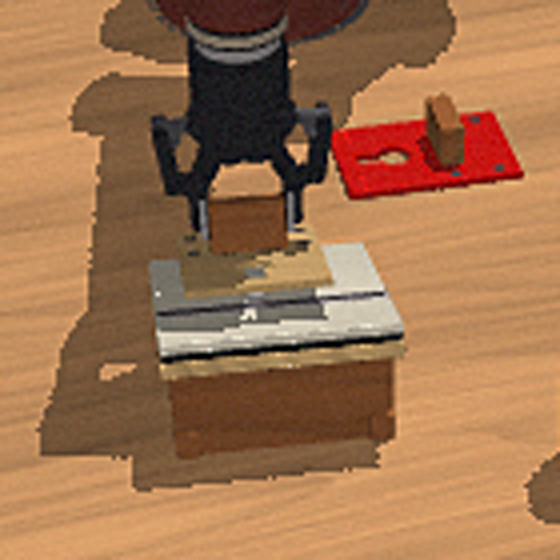

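The scene crop shows the stud head as a grey patch at (258,270), seen through the keyhole of the hovering plate. The alignment is right to within a few mm. I'll lower gently along the face normal.

```bash
python3 -m handwheel '[{"tx":-2,"ty":-0.5,"tz":2.2,"roll":0},{"tx":-1.6,"ty":0,"tz":3.2,"roll":0},{"tx":-1.5,"ty":0,"tz":3.4,"roll":0},{"tx":0,"ty":0,"tz":0,"roll":0},{"tx":0,"ty":0,"tz":0,"roll":0}]'
python3 -m handwheel '[{"tx":-0.4,"ty":0,"tz":1,"roll":0},{"tx":-0.4,"ty":0,"tz":1,"roll":0},{"tx":-0.4,"ty":0,"tz":1,"roll":0},{"tx":-0.4,"ty":0,"tz":1,"roll":0},{"tx":-0.3,"ty":0,"tz":1,"roll":0},{"tx":0,"ty":0,"tz":0,"roll":0}]'
python3 -c "
from go import *
M=T(); print(infce(M[:3,:3]@(np.array([-57.2,-.4,-5])/1000)+M[:3,3]))"
```

```text
t: 10.97
tool_pos: [0.5782, -0.1606, 0.0955]
tool_rot: [-0.26, -3.13, -0.001]
contact_force: [0.3, -0.1, -1.6]
opening: 0.0596
grip_force: 45.3
t: 11.47
tool_pos: [0.5803, -0.161, 0.0908]
tool_rot: [-0.26, -3.13, -0.0]
contact_force: [0.8, 0.4, -3.2]
opening: 0.0593
grip_force: 45.3
[ 41.00060077 -14.04619698  12.24724296]
```

```bash
python3 -m handwheel '[{"tx":-0.2,"ty":0,"tz":1,"roll":0},{"tx":-0.2,"ty":0,"tz":1,"roll":0},{"tx":-0.2,"ty":0,"tz":1,"roll":0},{"tx":-0.3,"ty":0,"tz":1,"roll":0},{"tx":0,"ty":0,"tz":0,"roll":0}]'
python3 -m handwheel '[{"tx":-0.3,"ty":0,"tz":1,"roll":0},{"tx":-0.3,"ty":0,"tz":1,"roll":0},{"tx":-0.3,"ty":0,"tz":1,"roll":0},{"tx":0,"ty":0,"tz":0,"roll":0}]'
python3 -c "
from go import *
M=T(); print(infce(M[:3,:3]@(np.array([-57.2,-.4,-5])/1000)+M[:3,3]))"
```

```text
t: 11.88
tool_pos: [0.581, -0.1611, 0.0865]
tool_rot: [-0.26, -3.13, -0.0]
contact_force: [-0.3, -0.4, -3.1]
opening: 0.0596
grip_force: 45.3
t: 12.22
tool_pos: [0.5822, -0.1613, 0.0838]
tool_rot: [-0.26, -3.131, -0.0]
contact_force: [-1.1, -0.2, -2.5]
opening: 0.0592
grip_force: 45.3
[ 40.39810021 -14.0540844    4.99117106]
```

```bash
python3 -m handwheel '[{"tx":-0.3,"ty":0,"tz":1,"roll":0},{"tx":-0.3,"ty":0,"tz":1,"roll":0},{"tx":-0.3,"ty":0,"tz":1,"roll":0},{"tx":-0.3,"ty":0,"tz":0.8,"roll":0},{"tx":0,"ty":0,"tz":0,"roll":0}]'
python3 -m handwheel '[{"tx":-0.3,"ty":0,"tz":0.7,"roll":0},{"tx":-0.3,"ty":0,"tz":0.7,"roll":0},{"tx":0,"ty":0,"tz":0,"roll":0}]'
python3 hand.py w9; python3 -c "
from go import *
M=T(); print(infce(M[:3,:3]@(np.array([-57.2,-.4,-5])/1000)+M[:3,3]))"
```

```text
t: 12.63
tool_pos: [0.5835, -0.1616, 0.0803]
tool_rot: [0.26, 3.13, -0.0]
contact_force: [-0.1, -0.5, -1.6]
opening: 0.0597
grip_force: 45.4
t: 12.88
tool_pos: [0.584, -0.1617, 0.0792]
tool_rot: [0.26, 3.131, -0.0]
contact_force: [-3.1, -0.2, 0.0]
opening: 0.0593
grip_force: 45.6
px box 183 392 105 370
plate strip c [0.0375 0.     0.0239] n tool [ 0.5391 -0.0028 -0.8422] tilt(y) deg 32.621285148447456 10902 rms 0.0020990845754046326
23298
x range [0.0030518  0.07624276] y [-0.05892882  0.05887934]
((44.04249572753906, 0.009700775146484375), (119.99546813964844, 67.68888854980469), 89.9256591796875)
[ 40.57715903 -14.13384595   0.1027272 ]
```

```bash
python3 -m handwheel '[{"tx":-0.2,"ty":0,"tz":0.7,"roll":0},{"tx":-0.2,"ty":0,"tz":0.6,"roll":0},{"tx":0,"ty":0,"tz":0,"roll":0},{"tx":0,"ty":0,"tz":0,"roll":0}]'
sed -i 's/P\[...,0\]<.055)/P[...,0]<.042)/' hand.py; python3 hand.py w10; python3 -c "
from go import *
M=T(); print(infce(M[:3,:3]@(np.array([-57.2,-.4,-5])/1000)+M[:3,3]))"
```

```text
t: 13.27
tool_pos: [0.5843, -0.1617, 0.0778]
tool_rot: [-0.26, -3.131, 0.0]
contact_force: [-5.1, 0.9, 3.0]
opening: 0.0595
grip_force: 45.8
px box 182 392 101 370
plate strip c [0.031  0.     0.0198] n tool [ 0.3439 -0.0011 -0.939 ] tilt(y) deg 20.117212207318698 6754 rms 0.0006360424068768991
22029
x range [-0.05117712  0.04583523] y [-0.05548775  0.05310302]
((45.344364166259766, 0.14793777465820312), (113.15933227539062, 70.69576263427734), 89.97891998291016)
[ 40.41155243 -14.08399919  -1.36607707]
```

The plate is flat at 20.1° with the keyhole over the stud. I'll slide down the slope.

```bash
python3 -m handwheel '[{"tx":1.9,"ty":0,"tz":0.6,"roll":0},{"tx":1.9,"ty":0,"tz":0.7,"roll":0},{"tx":1.9,"ty":0,"tz":0.7,"roll":0},{"tx":1.9,"ty":0,"tz":0.7,"roll":0},{"tx":1.9,"ty":0,"tz":0.7,"roll":0},{"tx":0,"ty":0,"tz":0,"roll":0}]'
python3 -c "
from go import *
M=T(); print(infce(M[:3,:3]@(np.array([-57.2,-.4,-5])/1000)+M[:3,3]))"
```

```text
t: 13.82
tool_pos: [0.575, -0.1602, 0.0744]
tool_rot: [0.26, 3.13, -0.0]
contact_force: [-1.0, -1.0, 3.1]
opening: 0.0592
grip_force: 45.9
[ 30.37185816 -14.13330442  -1.28726365]
```

```bash
python3 -m handwheel '[{"tx":1.9,"ty":0,"tz":0.7,"roll":0},{"tx":1.9,"ty":0,"tz":0.7,"roll":0},{"tx":1.9,"ty":0,"tz":0.7,"roll":0},{"tx":1.9,"ty":0,"tz":0.7,"roll":0},{"tx":1.9,"ty":0,"tz":0.7,"roll":0},{"tx":1.9,"ty":0,"tz":0.7,"roll":0},{"tx":1.9,"ty":0,"tz":0.7,"roll":0},{"tx":0,"ty":0,"tz":0,"roll":0}]'
python3 -m handwheel '[{"tx":0.9,"ty":0,"tz":0.3,"roll":0},{"tx":0.9,"ty":0,"tz":0.4,"roll":0},{"tx":0.9,"ty":0,"tz":0.3,"roll":0},{"tx":0,"ty":0,"tz":0,"roll":0}]'
python3 -c "
from go import *
M=T(); print(infce(M[:3,:3]@(np.array([-57.2,-.4,-5])/1000)+M[:3,3]))"
```

```text
t: 14.48
tool_pos: [0.5613, -0.1579, 0.0691]
tool_rot: [-0.26, -3.13, 0.0]
contact_force: [-0.7, -0.5, 3.3]
opening: 0.0594
grip_force: 46.0
t: 14.82
tool_pos: [0.5591, -0.1575, 0.0683]
tool_rot: [-0.26, -3.131, 0.0]
contact_force: [-0.3, -0.5, 4.6]
opening: 0.0599
grip_force: 46.1
[ 13.12434327 -14.11565581  -1.55100287]
```

```bash
python3 -m handwheel '[{"tx":0.7,"ty":0,"tz":0.25,"roll":0},{"tx":0.7,"ty":0,"tz":0.25,"roll":0},{"tx":0,"ty":0,"tz":0,"roll":0}]'
python3 -m handwheel '[{"tx":0.7,"ty":0,"tz":0.25,"roll":0},{"tx":0,"ty":0,"tz":0,"roll":0}]'
python3 -m handwheel '[{"tx":0.7,"ty":0,"tz":0.25,"roll":0},{"tx":0,"ty":0,"tz":0,"roll":0}]'
python3 -c "
from go import *
M=T(); print(infce(M[:3,:3]@(np.array([-57.2,-.4,-5])/1000)+M[:3,3]))"
```

```text
t: 15.07
tool_pos: [0.5577, -0.1573, 0.0678]
tool_rot: [-0.26, -3.131, 0.0]
contact_force: [0.6, 1.0, 3.7]
opening: 0.0594
grip_force: 46.1
t: 15.23
tool_pos: [0.557, -0.1572, 0.0675]
tool_rot: [-0.26, -3.131, 0.0]
contact_force: [0.9, -1.4, 4.3]
opening: 0.0593
grip_force: 46.1
t: 15.4
tool_pos: [0.5563, -0.157, 0.0672]
tool_rot: [-0.26, -3.131, 0.0]
contact_force: [0.5, 0.3, 3.8]
opening: 0.0594
grip_force: 46.1
[ 10.11424748 -14.07388217  -1.5981092 ]
```

No stop yet, so I'll keep feeling for it in small steps.

```bash
python3 -m handwheel '[{"tx":0.6,"ty":0,"tz":0.2,"roll":0},{"tx":0,"ty":0,"tz":0,"roll":0}]'
python3 -m handwheel '[{"tx":0.6,"ty":0,"tz":0.2,"roll":0},{"tx":0,"ty":0,"tz":0,"roll":0}]'
python3 -m handwheel '[{"tx":0.6,"ty":0,"tz":0.2,"roll":0},{"tx":0,"ty":0,"tz":0,"roll":0}]'
python3 -c "
from go import *
M=T(); print(infce(M[:3,:3]@(np.array([-57.2,-.4,-5])/1000)+M[:3,3]))"
```

```text
t: 15.57
tool_pos: [0.5557, -0.1569, 0.067]
tool_rot: [-0.26, -3.131, 0.0]
contact_force: [0.5, -0.9, 3.5]
opening: 0.0592
grip_force: 46.1
t: 15.73
tool_pos: [0.5552, -0.1568, 0.0669]
tool_rot: [-0.26, -3.131, -0.0]
contact_force: [0.6, 0.0, 4.1]
opening: 0.0592
grip_force: 46.1
t: 15.9
tool_pos: [0.5545, -0.1567, 0.0666]
tool_rot: [-0.26, -3.131, 0.0]
contact_force: [0.9, -0.2, 3.6]
opening: 0.0594
grip_force: 46.1
[  8.18644472 -14.06055952  -1.54248589]
```

```bash
for i in 1; do :; done; python3 -m handwheel '[{"tx":0.6,"ty":0,"tz":0.2,"roll":0},{"tx":0,"ty":0,"tz":0,"roll":0}]'
python3 -m handwheel '[{"tx":0.6,"ty":0,"tz":0.2,"roll":0},{"tx":0,"ty":0,"tz":0,"roll":0}]'
python3 hand.py w11; python3 -c "
from go import *
M=T(); print(infce(M[:3,:3]@(np.array([-57.2,-.4,-5])/1000)+M[:3,3]))"
```

```text
t: 16.07
tool_pos: [0.5539, -0.1566, 0.0664]
tool_rot: [-0.26, -3.131, 0.0]
contact_force: [0.8, -0.9, 4.3]
opening: 0.0593
grip_force: 46.1
t: 16.23
tool_pos: [0.5533, -0.1565, 0.0662]
tool_rot: [-0.26, -3.131, -0.0]
contact_force: [0.6, -0.3, 3.9]
opening: 0.0594
grip_force: 46.1
px box 182 393 138 370
plate strip c [ 0.0309 -0.      0.0199] n tool [ 0.3467 -0.0013 -0.938 ] tilt(y) deg 20.286258117457546 6749 rms 0.0006378373833965301
22081
x range [-0.05132535  0.04584508] y [-0.05547387  0.05307858]
((36.21677780151367, 0.22135543823242188), (52.52980422973633, 117.88460540771484), 0.0697295218706131)
[  6.92977174 -14.05106372  -1.51115019]
```

No stop felt yet at about 33 mm of travel, so I'll check visually.

```bash
python3 - <<'E'
from go import *
a=grab('scene')[0]; b=grab('top')[0]
save('s12',np.hstack([cv2.resize(x,(400,500),interpolation=cv2.INTER_CUBIC) for x in (a[185:285,210:290],b[130:255,285:385])]))
E
```

```text
(no output)
```

View pics/s12.png

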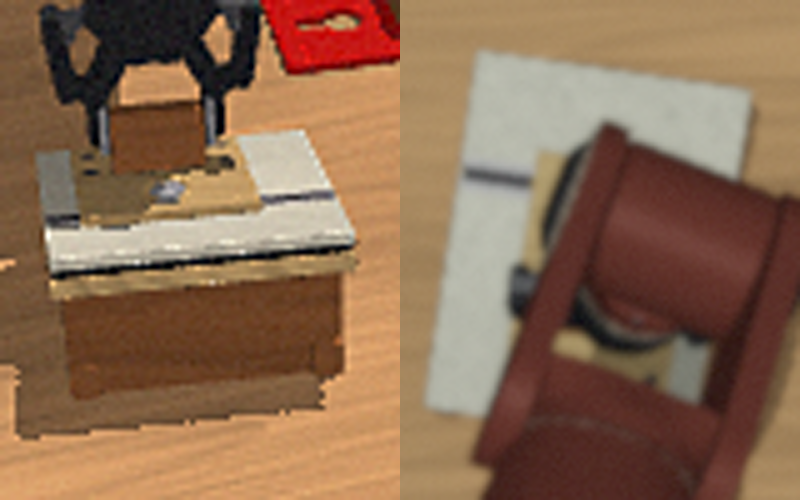

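The scene crop shows the stud head at (168,190), above the plate and in the slot, with the plate's upper edge close below it. So it's nearly home. I'll go on feeling gently.

```bash
python3 -m handwheel '[{"tx":0.5,"ty":0,"tz":0.15,"roll":0},{"tx":0,"ty":0,"tz":0,"roll":0},{"tx":0,"ty":0,"tz":0,"roll":0}]'
python3 -m handwheel '[{"tx":0.5,"ty":0,"tz":0.15,"roll":0},{"tx":0,"ty":0,"tz":0,"roll":0},{"tx":0,"ty":0,"tz":0,"roll":0}]'
python3 hand.py w13|sed -n '2p;4p'; python3 -c "
from go import *
M=T(); print(infce(M[:3,:3]@(np.array([-57.2,-.4,-5])/1000)+M[:3,3]))"
```

```text
t: 16.63
tool_pos: [0.553, -0.1565, 0.0662]
tool_rot: [0.26, 3.131, -0.0]
contact_force: [0.9, -0.5, 4.6]
opening: 0.0596
grip_force: 46.1
t: 16.88
tool_pos: [0.5529, -0.1564, 0.0662]
tool_rot: [0.26, 3.13, -0.0]
contact_force: [3.4, -0.2, 4.6]
opening: 0.0594
grip_force: 46.1
plate strip c [ 0.031  -0.0001  0.0199] n tool [ 0.3474 -0.001  -0.9377] tilt(y) deg 20.326877424452004 6757 rms 0.0006365037441997052
x range [-0.05109278  0.04585901] y [-0.05543776  0.05311253]
[  6.49131245 -14.07928703  -1.29817509]
```

```bash
python3 -m handwheel '[{"tx":0.5,"ty":0,"tz":0.15,"roll":0},{"tx":0,"ty":0,"tz":0,"roll":0},{"tx":0,"ty":0,"tz":0,"roll":0}]'
python3 -m handwheel '[{"tx":0.4,"ty":0,"tz":0.15,"roll":0},{"tx":0,"ty":0,"tz":0,"roll":0},{"tx":0,"ty":0,"tz":0,"roll":0}]'
```

```text
t: 17.18
tool_pos: [0.5527, -0.1564, 0.0662]
tool_rot: [0.26, 3.129, -0.0]
contact_force: [5.8, -0.7, 2.5]
opening: 0.0593
grip_force: 46.0
t: 17.43
tool_pos: [0.5527, -0.1565, 0.0663]
tool_rot: [0.26, 3.128, -0.001]
contact_force: [5.7, -0.2, 2.2]
opening: 0.0592
grip_force: 46.0
```

It's home: the tool has stalled with a steady push. I'll unload slightly, open and back off.

```bash
python3 -m handwheel '[{"tx":-0.7,"ty":0,"tz":0,"roll":0},{"tx":0,"ty":0,"tz":0,"roll":0},{"tx":0,"ty":0,"tz":0,"roll":0}]'
python3 -m handwheel '[{"tx":0,"ty":0,"tz":0,"roll":0},{"tx":0,"ty":0,"tz":0,"roll":0},{"tx":0,"ty":0,"tz":0,"roll":0},{"tx":0,"ty":0,"tz":0,"roll":0},{"tx":0,"ty":0,"tz":0,"roll":0},{"tx":0,"ty":0,"tz":0,"roll":0}]' 85
python3 -m handwheel '[{"tx":0,"ty":0,"tz":-5,"roll":0},{"tx":0,"ty":0,"tz":-15,"roll":0},{"tx":0,"ty":0,"tz":-25,"roll":0},{"tx":0,"ty":0,"tz":-35,"roll":0},{"tx":0,"ty":0,"tz":-35,"roll":0},{"tx":0,"ty":0,"tz":-25,"roll":0},{"tx":0,"ty":0,"tz":-10,"roll":0},{"tx":0,"ty":0,"tz":0,"roll":0},{"tx":0,"ty":0,"tz":0,"roll":0}]'
python3 - <<'E'
from go import *
im,d,K,k1,E=grab('wrist'); save('w14',im); P=cloud(d,K,k1,E); D=P-O; X=D@fx*1000;Y=D@fy*1000;H=D@n*1000
p=(d>0)&(abs(Y)<85)&(abs(X)<130)
fc=p&(X<100)&(X>-80)&(abs(Y-20)>61)&(abs(Y)<85)&(Y>50); print('face H',np.median(H[fc]))
m=(p&(H-np.median(H[fc])>3)&(H<11)).astype(np.uint8); m=cv2.morphologyEx(m,cv2.MORPH_OPEN,np.ones((3,3)))
cs,_=cv2.findContours(m,cv2.RETR_EXTERNAL,cv2.CHAIN_APPROX_NONE); c=max(cs,key=cv2.contourArea)[:,0]
w=onplane(c.astype(float),K,k1,E,n,O+.006*n); print(cv2.minAreaRect(np.array([infce(q)[:2] for q in w],np.float32)))
q=p&(m>0)&(H<9); A=P[q]; nn=np.linalg.svd(A-A.mean(0),full_matrices=0)[2][2]; nn*=np.sign(nn[2]); print('tilt vs face deg',np.degrees(np.arccos(nn@n)),'plate top H',np.median(H[q]))
E
```

```text
t: 17.68
tool_pos: [0.5527, -0.1564, 0.0661]
tool_rot: [0.26, 3.13, -0.0]
contact_force: [3.3, 0.2, 4.8]
opening: 0.0593
grip_force: 46.1
t: 18.18
tool_pos: [0.5517, -0.1562, 0.0651]
tool_rot: [-0.26, -3.129, -0.001]
contact_force: [0.2, 0.7, 1.0]
opening: 0.0853
grip_force: 0.0
t: 18.93
tool_pos: [0.552, -0.1562, 0.2151]
tool_rot: [-0.26, -3.13, -0.0]
contact_force: [0.2, -0.6, -0.2]
opening: 0.085
grip_force: 0.0
face H 0.3979741972594089
((-20.781970977783203, -15.213245391845703), (110.17520141601562, 160.1373291015625), 89.94486236572266)
tilt vs face deg 0.01324937462568884 plate top H 6.382178688499012
```

View pics/w14.png

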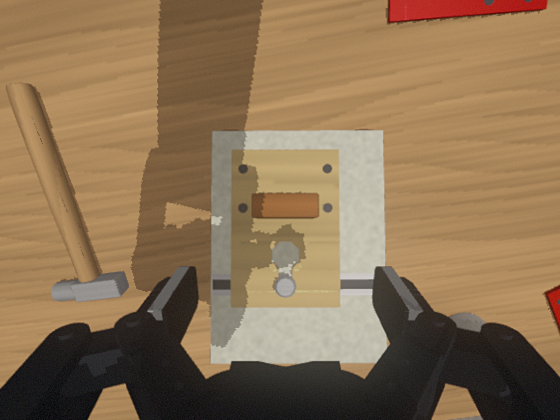

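The picture shows the template flat and square on the face, with the stud head at (286,286) at the far end of the slot and the gripper clear. One last number: the plate against the track, both from this same view.

```bash
python3 - <<'E'
from go import *
im,d,K,k1,E=grab('wrist'); g=cv2.cvtColor(im,cv2.COLOR_RGB2GRAY)
px=[]
for u in list(range(216,228))+list(range(344,366)):
    v=np.arange(272,297); wt=np.clip(g[272:297,u].max()-30.-g[272:297,u],0,None) ; px.append((u,(v*wt).sum()/wt.sum()))
X=[infce(q)[0] for q in onplane(px,K,k1,E,n,O)]; print('track x L,R',np.median(X[:12]),np.median(X[12:]))
E
```

```text
track x L,R 37.79700195605833 37.43663378677382
```

The track reads 37.6 mm and the lock point 37.2 mm in the same view. With the track at face x = 40 mm, that puts the lock point at 39.6 mm, inside the window.

```bash
python3 -c "
from station import ctrl
print(ctrl.finish_job())"
```

```text
the job is handed in; nothing more can be done
None
```

The template is mounted flat and square on the stand with the stud home at the end of its slot, released with the gripper clear, and the job is handed in after about 19 s of robot time; no verdict was returned.

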